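# Index the swivel work stand to its next station

### The arm

A 6-joint arm with a two-finger parallel gripper is mounted at the origin on the work surface. World frame = base frame: x ahead of the robot, y to its left, z up, the work surface at z = 0. Lengths are in m, angles in rad, forces in N, time in s.
With the tool pointing down it reaches from about 0.25 to 0.775 m from the base axis. Payload 4 kg.
Tool frame: the origin (TCP) lies on the centre line of the jaws, within the pads' length; the fingertips stand 25 mm ahead of it and the grasp point (between the pads) lies 6 mm ahead of it; z points along the fingers, y is the line along which they close (so a half turn about z gives the same grasp; the last joint's range is limited). The gripper opens to 85 mm and grips with 20 to 120 N. Pads are 22 mm wide; open, the fingers measure 114 mm over their backs; the gripper's body (76 mm by 85 mm) begins 54 mm behind the grasp point. The pads swing forward as they close: fully open they stand 13 mm farther back than shut.
Start: joints at [1.166, 0.087, 1.371, -0, 1.684, -0.103], TCP at [0.163, 0.525, 0.256] pointing down, gripper open.
Joint ranges: [-3.1, 3.1], [-0.76, 2.03], [0.27, 2.55], [-1.08, 4.22], [0.17, 2.65], [-2.57, 2.57]. Speed limits (rad/s): [2.79, 2.79, 3.14, 3.14, 3.14, 3.14].

### API

Orientations are given as a unit quaternion [w, x, y, z].
In Python, from station import observe, read_camera, camera_params, close_job gives the robot as it stands.
- The arm moves only by the tool send_rows, never from a script. Its arguments are lists of equal length, an entry for each row: "linear": the shift along the tool's x, y, z in m, a list of three; "rotation": the turn, a rotation vector about the tool's x, y, z in rad, a list of three; "gripper": the opening in per cent of the stroke, from 0 (shut) to 100 (fully open). A call has 1 to 5 rows; each row is the pose to reach, as a shift and turn from the pose commanded when the call began, along the tool's axes at that moment; what a row does not reach only later rows make up. A row lasts 1/8 s, in which the tool goes at most 62.5 mm and 10.7 degrees, less where a joint would pass 70% of its speed; a pose out of reach is approached as far as the arm can. A call with a gripper value outside its range is refused whole. The fingers move at their own pace and stop on an object; "grip_force" is the grip in N (left out, the last holds). Time passes only in rows, so rows that repeat a pose let the fingers close. It gives the time, the measured TCP pose, the force, the opening and the grip force at its end, in the units of the state.
- observe(): the state, without advancing time (a new reading comes with each control period).
- read_camera(name): name is "scene" or "top"; returns the picture (384x512x3 uint8, red, green, blue); there is no depth.
- camera_params(name): a dict with "fx", "fy", "cx", "cy" (pixels), "k1" (the pictures are not rectified: a ray, as slopes to the right and down, at radius r is drawn at 1 + k1 r^2 times it, then the intrinsics apply), "R" (3x3) and "t" (3): a world point X has camera coordinates R X + t. Camera axes: x right, y down, z forward; pixel columns grow to the right and rows downward; lengths in m; the calibration is good to about 2 mm. A picture is of the moment at which its call begins. camera_params takes no time and is no camera call.
- close_job(): hands the job in; it is judged then, once.
The state is a dict: "t": time; "joint_pos": joint angles; "qd": joint speeds; "joint_efforts": joint torques, N m; "tcp_pos": TCP position; "orientation": TCP orientation; "wrist_force": force on the tool from outside, world axes, zero at the start; "ft_torque": the same for the moment, N m; "width": finger opening in m; "gripper_force": force on a finger pad.
Only numpy, scipy, OpenCV 4.12 (cv2) and the standard library are available. Lean on these libraries where they do the work, as an engineer would, in place of code of your own. Each camera call takes 0.05 s, during which the arm holds its last target. There are 200 camera calls.

### The job

Turn the swivel work stand with the clamped inverter board on to its next station: draw its spring pin fully by the knob, swing the turntable counter-clockwise (seen from above), and let the spring drop the pin into the very next hole, so that the table stands locked again, then let go. The pin must be clear of the hole before you turn, and you must feel for the next hole gently: do not wrench the table against the pin and do not run past the hole. Leave the cup standing on the turntable and the other things on the bench where they are.

Things in the scene. Friction and masses are not known exactly. Their poses are not given: they have to be found in the camera images.
- ring: Plain steel index ring on top of the stand's round green cast base (base 336 mm across, bolted to the bench). 330 mm outside diameter, 10 mm thick, top 55 mm above the bench. Origin on the turntable's vertical axis at bench level; x axis points to the home hole, where the pin sits at the start; z up. Its holes, 11.6 mm wide, lie on a circle of radius 145 mm.
- home_hole (a point): Mouth of the home hole, centre, at the ring's top. The next hole counter-clockwise is in a dark arc-shaped shoe set flush in the ring, which the workshop clamps where the job needs it: 35 to 55 degrees (0.61 to 0.96 rad) on from the home hole. Its exact place is not measured: it must be felt. The other holes are plain and farther on.
- table_top (a point): Point on the turntable's axis at its upper face, 70 mm above the bench; turns with the turntable (aluminium disc, 250 mm across, 12 mm thick). Its x axis points to the plunger, which stands on an ear of the disc. The board clamped on it covers -65..65 mm in x and -28..64 mm in y of this frame, and stands up to 47 mm above the disc.
- turntable (a joint): Angle of the turntable, rad: 0 with the pin in the home hole (about 0.006 rad of play either way), growing counter-clockwise seen from above. It turns on a stiff bearing (about 0.15 N m, so some 1 N at the knob; the riding pin adds 1 to 2 N) and stays where it is left.
- knob (a point): Centre of the plunger's upright black knurled knob (27 mm diameter, 23 mm high), 106.5 mm above the bench when the pin is home, 145 mm from the turntable's axis. It moves up with the pin and round with the turntable. Below it stands the plunger's steel housing, 24 mm diameter, up to 92 mm above the bench; under that the ear, top 70 mm above the bench.
- plunger (a joint): Lift of the knob and pin, m: 0 with the pin fully home in a hole, 0.0075 with the pin's foot riding on the ring's top, 0.013 at the upper stop. The spring pushes down with 6 N at 0 and 11 N at 0.013; a released knob moves down by itself.
- pin: Steel index pin, 10 mm diameter, vertical under the knob, 0.8 mm clear of the hole all round. Origin at the centre of its foot, 7.5 mm below the ring's top when home. It is hidden by the ear.
- cup (a point): Centre of a small open steel cup, 44 mm wide and 22 mm high, that stands loose on the turntable beside the board; rides round with it.
- screwdriver_mid (a point): Screwdriver lying on the bench, bystander.
- meter_mid (a point): Hand multimeter lying on the bench, 150 x 75 x 34 mm, bystander.
- solder_mid (a point): Spool of solder standing on its flange, 56 mm wide, 50 mm high, bystander.
- choke_mid (a point): Toroid choke lying flat, 64 mm wide, 26 mm high, bystander.
- capacitor_mid (a point): Black can capacitor standing upright, 45 mm wide, 75 mm high, bystander.
Not all that is in view belongs to the job. Of the things shaped like the part that bears cup, the bare steel one is meant.

How it is judged:
On the way, in this order (a step that is already met when the one before it is completed fails the run):
1. the pin is drawn clear of the home hole (lifted more than 8 mm) before the table is turned (value of joint plunger above 0.008 m and value of joint turntable between -0.03 and 0.03 rad), for 0.1 s.
2. the table is swung more than 15 degrees counter-clockwise with the pin out (value of joint turntable above 0.262 rad and value of joint plunger above 0.0055 m), for 0.1 s.
At the end, for the whole second after the job is handed in: The pin is fully down (within 1.5 mm) in the next hole, 35 to 55 degrees counter-clockwise from the home hole; the turntable is at rest, the cup stands upright on it, and the robot has let go (value of joint plunger below 0.0015 m and value of joint turntable between 0.59 and 0.98 rad and velocity of joint turntable between -0.03 and 0.03 rad/s and angle between cup's own z axis and vertical below 0.15 rad and height (world z) of cup above 0.075 m); the robot touches nothing.
It fails at once if the pin is loaded against the ring, the shoe or a hole's wall with more than 30 N (contact force between pin and ring above 30 N).
It fails at once if the table runs past the next hole (beyond 62 degrees) (value of joint turntable above 1.085 rad).
It fails at once if the table is turned clockwise from home by more than 6 degrees (value of joint turntable below -0.105 rad).
It fails at once if the cup tips over or falls off the turntable (height (world z) of cup below 0.07 m or angle between cup's own z axis and vertical above 0.6 rad).
It fails at once if a bystander on the bench is moved more than 20 mm (distance of any of screwdriver_mid, meter_mid, solder_mid, choke_mid, capacitor_mid from where it was at the start of the episode above 0.02 m).
It also fails if it takes over 51 s, if anything falls off the work surface, if the arm or the gripper's body presses on something with over 40 N, if the wrist force passes 120 N, or if a joint passes its speed limit or range.

## Working session

There is one attempt and no reset: what is moved stays moved. The work goes in short steps, Python scripts to look and compute and a tool call to move; the robot and the scene stay as the last step left them, time stands still between calls to the robot, and variables do not carry over. Pictures are saved under pics/ and viewed, at most 10 in all, crops included, and the job is handed in when it is done.

Besides the shell and the picture viewer there is one more tool, called after "Request:" as name(argument=value, ...) on one line, values as JSON. send_rows: Moves the arm, as the interface text tells. Its arguments: {"type":"object","properties":{"linear":{"type":"array","items":{"type":"array","items":{"type":"number"}}},"rotation":{"type":"array","items":{"type":"array","items":{"type":"number"}}},"gripper":{"type":"array","items":{"type":"number"}},"grip_force":{"type":"number"}},"required":["linear","rotation","gripper"]}

```bash
mkdir -p pics; ls
python3 - <<'E'
from station import *
import cv2,numpy as np
for n in("scene","top"):
    im=read_camera(n); cv2.imwrite(f"pics/{n}0.png",im[:,:,::-1])
    p=camera_params(n); print(n,{k:np.round(v,4).tolist() for k,v in p.items()})
print(observe())
E
```

```text
pics
scene {'fx': 408.4262, 'fy': 408.4262, 'cx': 263.3004, 'cy': 195.2586, 'k1': -0.0716, 'R': [[0.5394, 0.8421, -0.003], [0.6927, -0.4458, -0.5669], [-0.4787, 0.3037, -0.8238]], 't': [-0.2385, -0.3558, 1.6339]}
top {'fx': 352.9087, 'fy': 352.9087, 'cx': 256.0252, 'cy': 191.1797, 'k1': -0.0591, 'R': [[-0.003, -1.0, -0.0051], [-0.9949, 0.0035, -0.101], [0.101, 0.0048, -0.9949]], 't': [-0.0613, 0.5626, 0.9491]}
{'t': 0.1, 'joint_pos': array([ 1.16588253e+00,  8.79090217e-02,  1.37213617e+00,  9.69173941e-06,
        1.68358421e+00, -1.03081689e-01]), 'qd': array([ 0.00141736, -0.00126269, -0.0037488 , -0.00112979,  0.00106802,
       -0.00114683]), 'joint_efforts': array([ 2.84052679e-03, -3.53014863e+01, -3.14218712e+01, -1.60896961e-04,
        7.89686164e-03,  2.47381422e-05]), 'tcp_pos': array([0.1633321 , 0.52476926, 0.25522408]), 'orientation': array([-2.60553089e-04,  1.50343227e-01,  9.88633338e-01, -9.84488484e-04]), 'wrist_force': array([ 0.22506971, -0.10888728, -0.4629512 ]), 'ft_torque': array([ 0.06458308, -0.04159987, -0.0156856 ]), 'gripper_force': 0.0, 'width': 0.08545038007570774}
```

View pics/scene0.png

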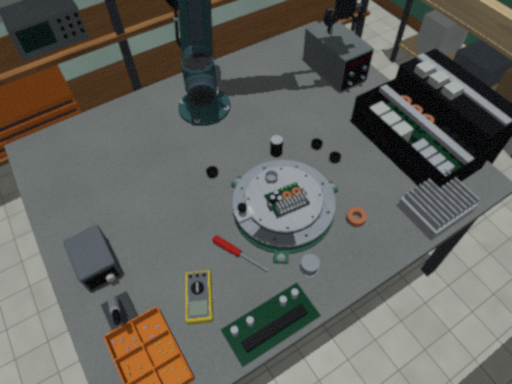

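View pics/top0.png

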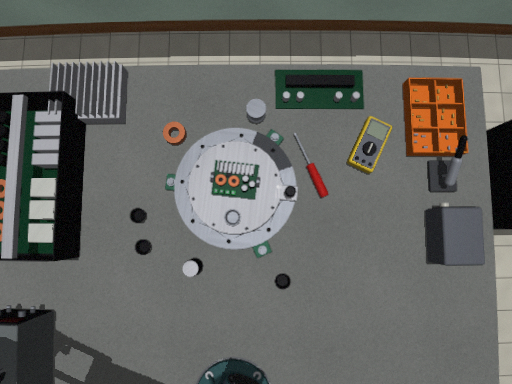

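The top view shows the stand centred near (236,188) and the plunger knob on its ear at (290,192). The dark shoe arc lies counter-clockwise of the knob at about (275,150), and the steel cup is at (233,217). Things that could pass for the knob:
- The black cylinder on the ear at (290,192). I choose this one, because it stands on the ear at 145 mm radius.
- Loose black rounds on the bench at (138,215), (143,247) and (283,281).
- The black capacitor at (191,268).

```bash
cat > h.py <<'E'
from station import *
import cv2,numpy as np
def ray(n,u,v):
    p=camera_params(n);K=np.array([[p['fx'],0,p['cx']],[0,p['fy'],p['cy']],[0,0,1]])
    x,y=cv2.undistortPoints(np.array([[[u,v]]],float),K,np.array([p['k1'],0,0,0.]))[0,0]
    R=np.array(p['R']);return -R.T@np.array(p['t']),R.T@np.array([x,y,1.])
def onz(n,u,v,z):
    c,d=ray(n,u,v);return c+d*(z-c[2])/d[2]
def tri(a,b):
    A=[];B=[]
    for n,u,v in(a,b):
        c,d=ray(n,u,v);d/=np.linalg.norm(d);P=np.eye(3)-np.outer(d,d);A.append(P);B.append(P@c)
    return np.linalg.lstsq(np.vstack(A),np.hstack(B),rcond=None)[0]
def blob(im,x0,y0,x1,y1,th=45):
    m=(im[y0:y1,x0:x1].max(2)<th).astype(np.uint8)
    n,l,s,c=cv2.connectedComponentsWithStats(m)
    return [(c[i]+[x0,y0],s[i].tolist()) for i in range(1,n) if s[i,4]>15]
E
python3 - <<'E'
from h import *
t=cv2.imread('pics/top0.png')[:,:,::-1];s=cv2.imread('pics/scene0.png')[:,:,::-1]
print(blob(t,278,178,304,206)); print(blob(s,230,196,256,220))
a=cv2.resize(t[120:260,165:310,::-1],None,fx=4,fy=4,interpolation=2)[:600]
cv2.imwrite('pics/c1.png',a)
b=cv2.resize(s[195:225,225:265,::-1],None,fx=15,fy=15,interpolation=0)
cv2.imwrite('pics/c2.png',b)
# ring: bright circle fit, top view
g=cv2.cvtColor(np.ascontiguousarray(t),cv2.COLOR_RGB2GRAY)
m=(g>120).astype(np.uint8);n,l,st,c=cv2.connectedComponentsWithStats(m);k=l[200,175+10] or l[215,195]
pts=np.argwhere(l==k)[:,::-1].astype(np.float32);hull=cv2.convexHull(pts)
print(st[k],cv2.fitEllipse(hull))
E
```

```text
[(array([288.21428571, 192.64285714]), [7, 8, 9, 11, 28])]
[(array([241.61363636, 207.52272727]), [9, 8, 6, 8, 44])]
[ 167  127  131  123 9691] ((233.78514099121094, 187.99598693847656), (121.25775146484375, 126.38258361816406), 94.15563201904297)
```

View pics/c1.png

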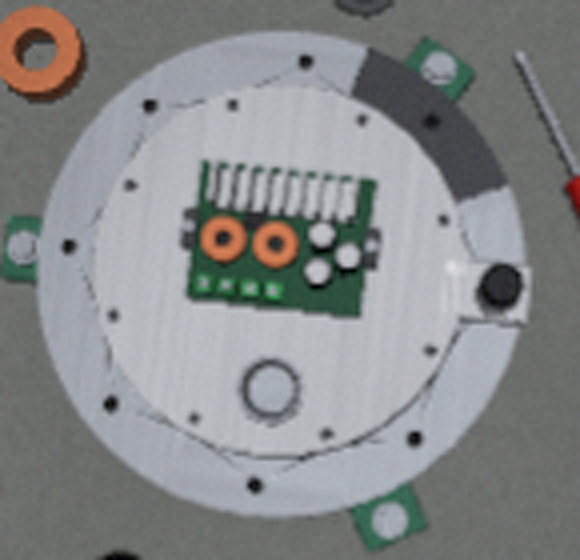

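View pics/c2.png

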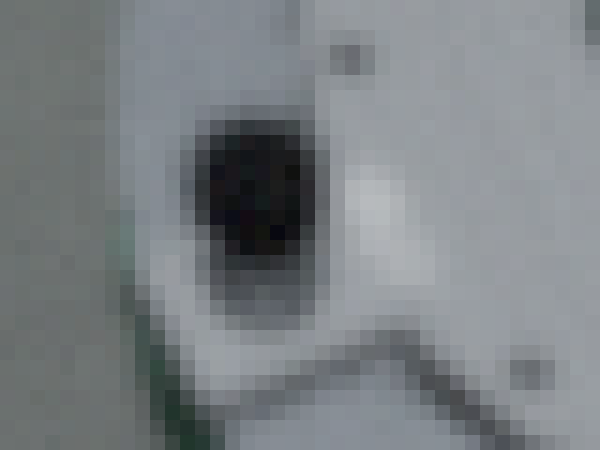

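The crops show the black knob on the steel housing and ear at top pixel (290,191) and scene pixel (242,207.5). The ring holes are visible, and the shoe's hole is at about top pixel (273,150).

Run:
```python
from h import *
t=cv2.imread('pics/top0.png');g=255-cv2.cvtColor(t,cv2.COLOR_BGR2GRAY).astype(float)
H=[(306,62),(150,105),(69,247),(110,404),(255,485),(415,438),(432,121)]
P=[]
for a,b in H:
    u,v=165+a/4-.4,120+b/4-.4;i,j=int(round(v)),int(round(u))
    w=g[i-3:i+4,j-3:j+4];w=np.clip(w-np.median(w)-10,0,None);yy,xx=np.mgrid[i-3:i+4,j-3:j+4]
    P.append(onz('top',(w*xx).sum()/w.sum(),(w*yy).sum()/w.sum(),.055))
P=np.array(P)
A=np.c_[2*P[:,:2],np.ones(len(P))];x=np.linalg.lstsq(A,(P[:,:2]**2).sum(1),rcond=None)[0]
c=x[:2];print('axis',c,'r',np.sqrt(x[2]+c@c),np.hypot(*(P[:,:2]-c).T))
print('hole ang',np.degrees(np.arctan2(P[:,1]-c[1],P[:,0]-c[0])))
print('ellipse c',onz('top',233.8,188,.055))
k=tri(('top',289.7,190.9),('scene',242,207.3));print('knob tri',k)
for z in(.1065,.118):
  for q in(('top',289.7,190.9),('scene',242,207.3)):
    k=onz(*q,z);d=k[:2]-c;print(z,q[0],k,np.hypot(*d),np.degrees(np.arctan2(d[1],d[0])))
for n,u,v in(('top',233,217),):print('cup',onz(n,u,v,.085))
```

```text
axis [ 0.5709819 -0.005643 ] r 0.14477551148964446 [0.14481624 0.14476427 0.14476907 0.14468605 0.14495143 0.14466396
 0.14477739]
hole ang [  -6.60067177   38.43701297   83.40230201  128.33904946  173.36613763
 -141.63749691  -45.22760132]
ellipse c [ 0.56852351 -0.00327682  0.055     ]
knob tri [ 0.55533133 -0.14916409  0.10381657]
0.1065 top [ 0.55487966 -0.1492373   0.1065    ] 0.14449430227256208 -96.39825084692039
0.1065 scene [ 0.55706981 -0.14963791  0.1065    ] 0.1446654022481151 -95.51851423290309
0.118 top [ 0.55370626 -0.14818917  0.118     ] 0.1435891926837176 -96.91016411265764
0.118 scene [ 0.5637269  -0.15301284  0.118     ] 0.14754830988242756 -92.8183909166903
cup [ 0.48960149 -0.00348589  0.085     ]
```

The holes fit a circle of radius 144.8 mm (given: 145 mm). The plain holes are spaced 45°, so the home hole is at -96.6° and the shoe hole at -45.2°, about 51.4° further on. That puts the knob at (0.5543, -0.1497).

Plan:
1. Grip radially, so closing the jaws puts no load on the pin.
2. Lift, then swing about 40°.
3. Lower the pin to ride on the ring and release the knob.
4. Push the knob with a loosely caged jaw until the pin drops.

```bash
cat >> h.py <<'E'
from scipy.spatial.transform import Rotation as Ro
C=np.array([.571,-.0057]);
def plan(tgt,phi,n,start=None):
    "print calls of <=5 rows, straight from start/measured to target tool-down pose"
    o=observe();p0=o['tcp_pos'];q=o['orientation'];M=Ro.from_quat(np.r_[q[1:],q[0]]).as_matrix()
    f0=np.arctan2(M[1,1],M[0,1]);d=phi-f0
    mk=lambda f:np.array([[-np.sin(f),np.cos(f),0],[np.cos(f),np.sin(f),0],[0,0,-1]]).T
    R0=M
    i=0;P=p0
    while i<n:
        L=[];W=[]
        for k in range(i+1,min(i+5,n)+1):
            s=k/n;T=mk(f0+d*s);p=p0+(tgt-p0)*s
            L.append(np.round(R0.T@(p-P),4).tolist());W.append(np.round(Ro.from_matrix(R0.T@T).as_rotvec(),3).tolist())
        print(L,W);P=p;R0=T;i+=5
E
python3 - <<'E'
from h import *
plan(np.array([.5543,-.1497,.19]),np.radians(-96.6),20)
E
```

```text
[[-0.0287, -0.0264, 0.0033], [-0.0574, -0.0528, 0.0066], [-0.0861, -0.0791, 0.0099], [-0.1148, -0.1055, 0.0132], [-0.1435, -0.1319, 0.0165]] [[-0.002, -0.0, 0.148], [-0.002, 0.0, 0.295], [-0.002, 0.0, 0.443], [-0.002, 0.0, 0.591], [-0.002, 0.001, 0.739]]
[[-0.039, -0.0002, 0.0033], [-0.078, -0.0004, 0.0065], [-0.1169, -0.0006, 0.0098], [-0.1559, -0.0008, 0.013], [-0.1949, -0.001, 0.0163]] [[0.0, 0.0, 0.148], [0.0, 0.0, 0.295], [0.0, 0.0, 0.443], [0.0, 0.0, 0.591], [0.0, 0.0, 0.739]]
[[-0.0289, 0.0261, 0.0033], [-0.0579, 0.0522, 0.0065], [-0.0868, 0.0783, 0.0098], [-0.1158, 0.1044, 0.013], [-0.1447, 0.1305, 0.0163]] [[0.0, 0.0, 0.148], [0.0, 0.0, 0.295], [0.0, 0.0, 0.443], [0.0, 0.0, 0.591], [0.0, 0.0, 0.739]]
[[-0.0038, 0.0388, 0.0033], [-0.0076, 0.0776, 0.0065], [-0.0115, 0.1164, 0.0098], [-0.0153, 0.1552, 0.013], [-0.0191, 0.194, 0.0163]] [[0.0, 0.0, 0.148], [0.0, 0.0, 0.295], [0.0, 0.0, 0.443], [0.0, 0.0, 0.591], [0.0, 0.0, 0.739]]
```

Request:
send_rows(linear=[[-0.029,-0.026,0.003],[-0.057,-0.053,0.007],[-0.086,-0.079,0.01],[-0.115,-0.106,0.013],[-0.144,-0.132,0.016]], rotation=[[0,0,0.148],[0,0,0.295],[0,0,0.443],[0,0,0.591],[0,0,0.739]], gripper=[100,100,100,100,100], grip_force=30)

```text
t: 0.72
tcp_pos: [0.262, 0.355, 0.2397]
orientation: [-0.0, 0.499, 0.866, -0.0]
wrist_force: [0.9, -0.8, -0.2]
width: 0.0851
gripper_force: 0.0
```

Request:
send_rows(linear=[[-0.039,0,0.003],[-0.078,0,0.007],[-0.117,-0.001,0.01],[-0.156,-0.001,0.013],[-0.195,-0.001,0.016]], rotation=[[0,0,0.148],[0,0,0.295],[0,0,0.443],[0,0,0.591],[0,0,0.739]], gripper=[100,100,100,100,100])

```text
t: 1.35
tcp_pos: [0.3597, 0.1863, 0.2238]
orientation: [-0.0, 0.779, 0.628, -0.0]
wrist_force: [-0.2, 0.1, -1.2]
width: 0.0855
gripper_force: 0.0
```

Request:
send_rows(linear=[[-0.029,0.026,0.003],[-0.058,0.052,0.007],[-0.087,0.078,0.01],[-0.116,0.104,0.013],[-0.145,0.131,0.016]], rotation=[[0,0,0.148],[0,0,0.295],[0,0,0.443],[0,0,0.591],[0,0,0.739]], gripper=[100,100,100,100,100])

```text
t: 1.98
tcp_pos: [0.4577, 0.0174, 0.2077]
orientation: [-0.0, 0.953, 0.304, -0.0]
wrist_force: [0.3, 0.5, 0.1]
width: 0.0858
gripper_force: 0.0
```

Request:
send_rows(linear=[[-0.004,0.039,0.003],[-0.008,0.078,0.007],[-0.011,0.116,0.01],[-0.015,0.155,0.013],[-0.019,0.194,0.016]], rotation=[[0,0,0.148],[0,0,0.295],[0,0,0.443],[0,0,0.591],[0,0,0.739]], gripper=[100,100,100,100,100])

```text
t: 2.6
tcp_pos: [0.5555, -0.1512, 0.1915]
orientation: [-0.0, 0.998, -0.061, -0.001]
wrist_force: [0.5, 0.6, 0.2]
width: 0.0852
gripper_force: 0.0
```

Run:
```python
from h import *
o=observe();print(o['t'],o['tcp_pos'],o['joint_pos'],o['wrist_force'])
plan(np.array([.5543,-.1497,.111]),np.radians(-96.6),5)
```

```text
2.6 [ 0.55550191 -0.15116774  0.19146761] [-3.64297196e-01  1.66011717e-01  1.41171156e+00  2.46861643e-04
  1.56514055e+00  1.32766489e+00] [0.4864865  0.62417419 0.23176754]
[[-0.0003, -0.0003, 0.0161], [-0.0005, -0.0005, 0.0322], [-0.0008, -0.0008, 0.0483], [-0.001, -0.001, 0.0644], [-0.0013, -0.0013, 0.0805]] [[-0.001, 0.001, -0.001], [-0.001, 0.001, -0.002], [-0.001, 0.001, -0.004], [-0.001, 0.001, -0.005], [-0.001, 0.001, -0.006]]
```

Request:
send_rows(linear=[[0,0,0.02],[-0.001,-0.001,0.04],[-0.001,-0.001,0.06],[-0.0013,-0.0013,0.075],[-0.0013,-0.0013,0.0805]], rotation=[[0,0,0],[0,0,-0.003],[0,0,-0.006],[0,0,-0.006],[0,0,-0.006]], gripper=[100,100,100,100,100])

```text
t: 3.22
tcp_pos: [0.5534, -0.1483, 0.1103]
orientation: [-0.0, 0.998, -0.055, -0.001]
wrist_force: [-0.4, 0.6, -0.6]
width: 0.0853
gripper_force: 0.0
```

Request:
send_rows(linear=[[0,0,0],[0,0,0],[0,0,0],[0,0,0],[0,0,0]], rotation=[[0,0,0],[0,0,0],[0,0,0],[0,0,0],[0,0,0]], gripper=[80,65,55,48,42])

```text
t: 3.85
tcp_pos: [0.5542, -0.1487, 0.112]
orientation: [0.0, 0.998, -0.055, 0.0]
wrist_force: [-0.3, -0.1, 0.0]
width: 0.0358
gripper_force: 0.0
```

Run:
```python
from h import *
for n in("scene","top"):
    im=read_camera(n)
    c=im[170:230,215:275] if n=="scene" else im[160:220,260:320]
    cv2.imwrite(f"pics/{n}1.png",cv2.resize(c[:,:,::-1],None,fx=6,fy=6,interpolation=2))
a=cv2.hconcat([cv2.imread("pics/scene1.png"),cv2.imread("pics/top1.png")]);cv2.imwrite("pics/both1.png",a)
o=observe();print(o['t'],o['tcp_pos'],o['width'],o['wrist_force'])
```

```text
3.95 [ 0.55412843 -0.14868241  0.11186025] 0.036057143765059946 [-0.2858338   0.23562036  0.49632307]
```

View pics/both1.png

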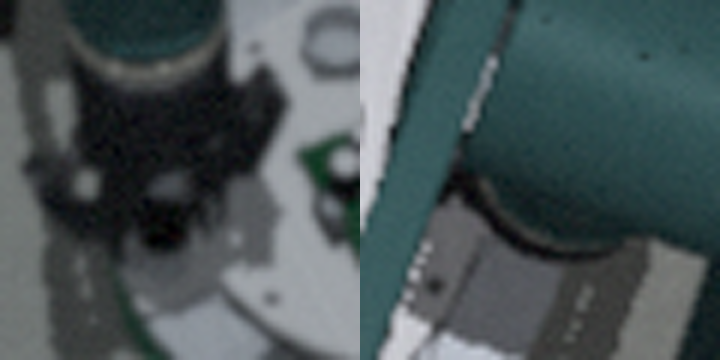

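In the scene crop the two fingers straddle the black knob at about (242,207); in the top view the arm hides it. I'll shift 1 mm outward and grip.

Request:
send_rows(linear=[[0,0.001,0],[0,0.001,0],[0,0.001,0],[0,0.001,0],[0,0.001,0]], rotation=[[0,0,0],[0,0,0],[0,0,0],[0,0,0],[0,0,0]], gripper=[38,34,28,22,20], grip_force=35)

```text
t: 4.58
tcp_pos: [0.554, -0.1502, 0.112]
orientation: [0.001, 0.998, -0.055, 0.0]
wrist_force: [-0.6, -2.7, 2.2]
width: 0.0256
gripper_force: 34.9
```

Request:
send_rows(linear=[[0,0,0],[0,0,-0.002],[0,0,-0.004],[0,0,-0.004],[0,0,-0.004]], rotation=[[0,0,0],[0,0,0],[0,0,0],[0,0,0],[0,0,0]], gripper=[20,20,20,20,20])

```text
t: 5.2
tcp_pos: [0.5532, -0.1501, 0.1135]
orientation: [0.0, 0.998, -0.055, -0.001]
wrist_force: [1.9, -4.6, -6.5]
width: 0.026
gripper_force: 34.8
```

Request:
send_rows(linear=[[0,0,-0.002],[0,0,-0.004],[0,0,-0.006],[0,0,-0.007],[0,0,-0.007]], rotation=[[0,0,0],[0,0,0],[0,0,0],[0,0,0],[0,0,0]], gripper=[20,20,20,20,20])

```text
t: 5.82
tcp_pos: [0.5529, -0.1501, 0.1197]
orientation: [0.0, 0.998, -0.056, -0.002]
wrist_force: [1.8, -6.1, -9.9]
width: 0.0261
gripper_force: 34.9
```

Run:
```python
from h import *
im=read_camera("scene")
cv2.imwrite("pics/s2.png",cv2.resize(im[175:225,220:270,::-1],None,fx=10,fy=10,interpolation=2))
for i in range(4):
    o=observe();print(o['t'],o['tcp_pos'],o['width'],o['wrist_force']);read_camera("top")
```

```text
5.875 [ 0.55286122 -0.15004401  0.11960815] 0.025433595779809602 [ 2.2176277  -6.05874606 -9.59022016]
5.925 [ 0.55286154 -0.15007143  0.11958131] 0.025720623459645132 [ 1.76926896 -5.51827628 -9.42919646]
5.975 [ 0.55283799 -0.15008028  0.11956019] 0.025574017397797896 [ 1.39222353 -6.18640241 -9.74057181]
6.025 [ 0.55286194 -0.1500678   0.11956227] 0.025876433275555964 [  0.65853118  -6.04855789 -10.40460243]
```

View pics/s2.png

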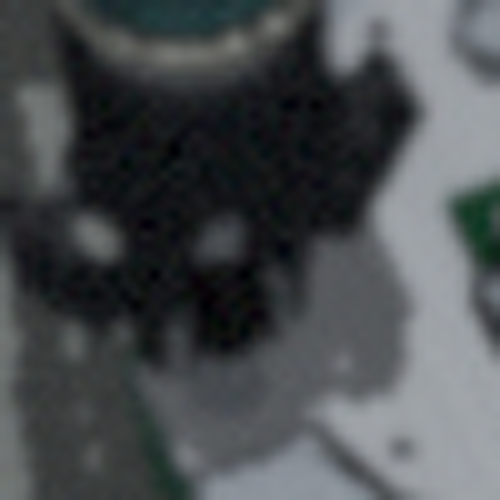

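The fingers hold the knob just above the housing, which is now visible below it. The measured lift is about 8 mm because the arm sags under the spring, so I'll raise it a little more.

Request:
send_rows(linear=[[0,0,-0.001],[0,0,-0.002],[0,0,-0.003],[0,0,-0.003]], rotation=[[0,0,0],[0,0,0],[0,0,0],[0,0,0]], gripper=[20,20,20,20])

```text
t: 6.58
tcp_pos: [0.5527, -0.15, 0.1223]
orientation: [-0.0, 0.998, -0.056, -0.002]
wrist_force: [1.3, -5.4, -10.9]
width: 0.0262
gripper_force: 35.0
```

Run:
```python
from h import *
R=.145
for a in range(2,45,2):
    t=np.radians(a);print(a,round(R*np.sin(t),4),round(R*(np.cos(t)-1),4),round(-t,3)) if a<=10 else 0
```

```text
2 0.0051 -0.0001 -0.035
4 0.0101 -0.0004 -0.07
6 0.0152 -0.0008 -0.105
8 0.0202 -0.0014 -0.14
10 0.0252 -0.0022 -0.175
```

Request:
send_rows(linear=[[0.005,0,0],[0.01,-0.0004,0],[0.015,-0.0008,0],[0.02,-0.0014,0],[0.025,-0.0022,0]], rotation=[[0,0,-0.035],[0,0,-0.07],[0,0,-0.105],[0,0,-0.14],[0,0,-0.175]], gripper=[20,20,20,20,20])

```text
t: 7.2
tcp_pos: [0.5776, -0.1513, 0.1219]
orientation: [0.0, 0.999, 0.032, -0.003]
wrist_force: [0.8, -7.1, -9.7]
width: 0.0261
gripper_force: 35.0
```

Request:
send_rows(linear=[[0.005,0,0],[0.01,-0.0004,0],[0.015,-0.0008,0],[0.02,-0.0014,0],[0.025,-0.0022,0]], rotation=[[0,0,-0.035],[0,0,-0.07],[0,0,-0.105],[0,0,-0.14],[0,0,-0.175]], gripper=[20,20,20,20,20])

```text
t: 7.82
tcp_pos: [0.6029, -0.1481, 0.122]
orientation: [0.001, 0.993, 0.119, -0.002]
wrist_force: [2.3, -8.7, -11.2]
width: 0.0258
gripper_force: 35.1
```

```bash
cat >> h.py <<'E'
def st():
    o=observe();d=o['tcp_pos'][:2]-C;a=np.arctan2(d[1],d[0]);f=o['wrist_force'];q=o['orientation']
    M=Ro.from_quat(np.r_[q[1:],q[0]]).as_matrix()
    print('t %.2f r %.4f turn %.2f z %.4f phi %.2f F rad %.1f tan %.1f z %.1f w %.4f g %.1f'%(o['t'],np.hypot(*d),np.degrees(a)+96.6,o['tcp_pos'][2],np.degrees(np.arctan2(M[1,1],M[0,1])),
     f[0]*np.cos(a)+f[1]*np.sin(a),-f[0]*np.sin(a)+f[1]*np.cos(a),f[2],o['width'],o['gripper_force']))
E
python3 -c "
from h import *
st()"
```

```text
t 7.83 r 0.1459 turn 19.24 z 0.1220 phi -76.30 F rad 9.0 tan 0.3 z -11.2 w 0.0258 g 35.1
```

Request:
send_rows(linear=[[0.005,0,0],[0.01,0,0],[0.015,-0.0002,0],[0.02,-0.0006,0],[0.025,-0.0012,0]], rotation=[[0,0,-0.035],[0,0,-0.07],[0,0,-0.105],[0,0,-0.14],[0,0,-0.175]], gripper=[20,20,20,20,20])

```text
t: 8.45
tcp_pos: [0.6273, -0.1406, 0.122]
orientation: [0.0, 0.979, 0.206, -0.002]
wrist_force: [2.8, -6.7, -11.3]
width: 0.026
gripper_force: 35.1
```

Request:
send_rows(linear=[[0.005,0,0],[0.01,-0.0004,0],[0.015,-0.0006,0],[0.02,-0.001,0],[0.025,-0.0017,0]], rotation=[[0,0,-0.035],[0,0,-0.07],[0,0,-0.105],[0,0,-0.14],[0,0,-0.175]], gripper=[20,20,20,20,20])

```text
t: 9.07
tcp_pos: [0.65, -0.129, 0.122]
orientation: [0.0, 0.957, 0.29, -0.001]
wrist_force: [4.9, -7.1, -9.8]
width: 0.0258
gripper_force: 35.1
```

```bash
python3 -c "
from h import *
st();read_camera('top');st()"
```

```text
t 9.07 r 0.1464 turn 39.24 z 0.1220 phi -56.23 F rad 8.6 tan 0.3 z -9.8 w 0.0258 g 35.1
t 9.12 r 0.1464 turn 39.54 z 0.1220 phi -56.15 F rad 7.7 tan 1.3 z -10.8 w 0.0260 g 35.1
```

Request:
send_rows(linear=[[0,0,0.001],[0,0,0.002],[0,0,0.003],[0,0,0.004],[0,0,0.004]], rotation=[[0,0,0],[0,0,0],[0,0,0],[0,0,0],[0,0,0]], gripper=[20,20,20,20,20])

```text
t: 9.75
tcp_pos: [0.6505, -0.1286, 0.1196]
orientation: [0.0, 0.957, 0.29, -0.0]
wrist_force: [4.4, -6.0, -6.8]
width: 0.026
gripper_force: 35.5
```

```bash
python3 -c "
from h import *
st();read_camera('top');st()"
```

```text
t 9.75 r 0.1464 turn 39.49 z 0.1196 phi -56.26 F rad 7.5 tan 0.5 z -6.8 w 0.0260 g 35.5
t 9.80 r 0.1464 turn 39.49 z 0.1196 phi -56.26 F rad 7.5 tan -0.4 z -7.0 w 0.0254 g 35.5
```

Request:
send_rows(linear=[[0,0,0],[0,0,0],[0,0,0],[0,0,0.001],[0,0,0.002]], rotation=[[0,0,0],[0,0,0],[0,0,0],[0,0,0],[0,0,0]], gripper=[45,60,60,60,60], grip_force=20)

```text
t: 10.42
tcp_pos: [0.6501, -0.1275, 0.1199]
orientation: [-0.0, 0.957, 0.291, 0.0]
wrist_force: [0.3, -0.4, 0.2]
width: 0.0516
gripper_force: 0.0
```

Run:
```python
from h import *
st()
a=np.radians(39.5-96.6);plan(np.r_[C+.145*np.array([np.cos(a),np.sin(a)]),.116],a+np.pi/2,10)
```

```text
t 10.43 r 0.1452 turn 39.60 z 0.1199 phi -56.20 F rad 0.5 tan 0.0 z 0.2 w 0.0516 g 0.0
[[-0.0, -0.0, 0.0004], [-0.0001, -0.0, 0.0008], [-0.0001, -0.0001, 0.0012], [-0.0001, -0.0001, 0.0016], [-0.0001, -0.0001, 0.0019]] [[-0.0, -0.0, -0.156], [-0.0, -0.0, -0.311], [-0.0, -0.0, -0.467], [-0.0, -0.0, -0.622], [0.0, -0.0, -0.778]]
[[-0.0, -0.0, 0.0004], [-0.0, -0.0001, 0.0008], [-0.0, -0.0001, 0.0012], [-0.0, -0.0001, 0.0016], [-0.0, -0.0002, 0.0019]] [[0.0, 0.0, -0.156], [0.0, 0.0, -0.311], [0.0, 0.0, -0.467], [0.0, 0.0, -0.622], [0.0, 0.0, -0.778]]
```

Request:
send_rows(linear=[[0,0,0],[0,0,0.001],[0,0,0.001],[0,0,0.002],[0,0,0.002]], rotation=[[0,0,-0.156],[0,0,-0.311],[0,0,-0.467],[0,0,-0.622],[0,0,-0.778]], gripper=[60,60,60,60,60])

```text
t: 11.05
tcp_pos: [0.65, -0.1276, 0.1176]
orientation: [-0.0, 0.773, 0.634, -0.0]
wrist_force: [0.2, 0.4, -0.0]
width: 0.0511
gripper_force: 0.0
```

Request:
send_rows(linear=[[0,0,0],[0,0,0.001],[0,0,0.001],[0,0,0.002],[0,0,0.002]], rotation=[[0,0,-0.156],[0,0,-0.311],[0,0,-0.467],[0,0,-0.622],[0,0,-0.778]], gripper=[60,60,60,50,45])

```text
t: 11.68
tcp_pos: [0.65, -0.1276, 0.1156]
orientation: [-0.0, 0.475, 0.88, 0.0]
wrist_force: [0.5, -0.1, 0.5]
width: 0.0389
gripper_force: 0.0
```

Run:
```python
from h import *
st()
im=read_camera("scene");cv2.imwrite("pics/s3.png",cv2.resize(im[160:250,200:320,::-1],None,fx=6,fy=6,interpolation=2))
```

```text
t 11.68 r 0.1453 turn 39.55 z 0.1156 phi 33.24 F rad 0.4 tan 0.4 z 0.5 w 0.0389 g 0.0
```

View pics/s3.png

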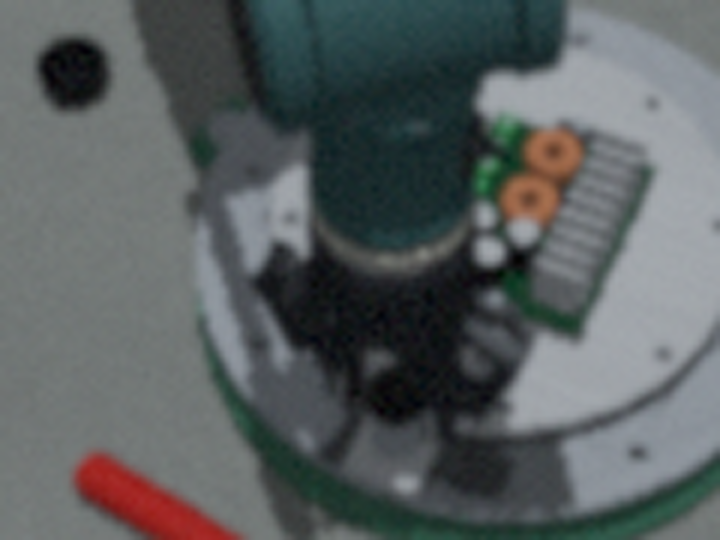

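The scene crop shows the knob caged between the fingers at about (265,226), with the shoe ahead of it. I'll narrow the cage and start pushing.

Request:
send_rows(linear=[[0,0.0038,0],[0,0.0076,0],[0.0004,0.0114,0],[0.0008,0.0152,0],[0.0012,0.0189,0]], rotation=[[0,0,-0.026],[0,0,-0.052],[0,0,-0.078],[0,0,-0.104],[0,0,-0.13]], gripper=[40,37,37,37,37])

```text
t: 12.35
tcp_pos: [0.6626, -0.1184, 0.1157]
orientation: [-0.003, 0.42, 0.907, -0.003]
wrist_force: [-10.0, -4.7, 3.8]
width: 0.0318
gripper_force: 5.0
```

```bash
python3 -c "
from h import *
st();read_camera('top');st()"
```

```text
t 12.35 r 0.1452 turn 45.69 z 0.1157 phi 40.31 F rad -2.7 tan -10.8 z 3.8 w 0.0318 g 5.0
t 12.40 r 0.1453 turn 45.96 z 0.1158 phi 40.36 F rad -2.1 tan -8.5 z 2.4 w 0.0314 g 4.3
```

Request:
send_rows(linear=[[0,0,0],[0,0,0],[0,0,0]], rotation=[[0,0,0],[0,0,0],[0,0,0]], gripper=[37,37,37])

```text
t: 12.78
tcp_pos: [0.6631, -0.1181, 0.1157]
orientation: [-0.002, 0.42, 0.907, -0.002]
wrist_force: [-8.0, -3.5, 3.3]
width: 0.0316
gripper_force: 4.0
```

Run:
```python
from h import *
st()
im=read_camera("top");cv2.imwrite("pics/t4.png",cv2.resize(im[110:230,180:330,::-1],None,fx=5,fy=5,interpolation=2))
```

```text
t 12.78 r 0.1453 turn 45.95 z 0.1157 phi 40.27 F rad -2.4 tan -8.4 z 3.3 w 0.0316 g 4.0
```

View pics/t4.png

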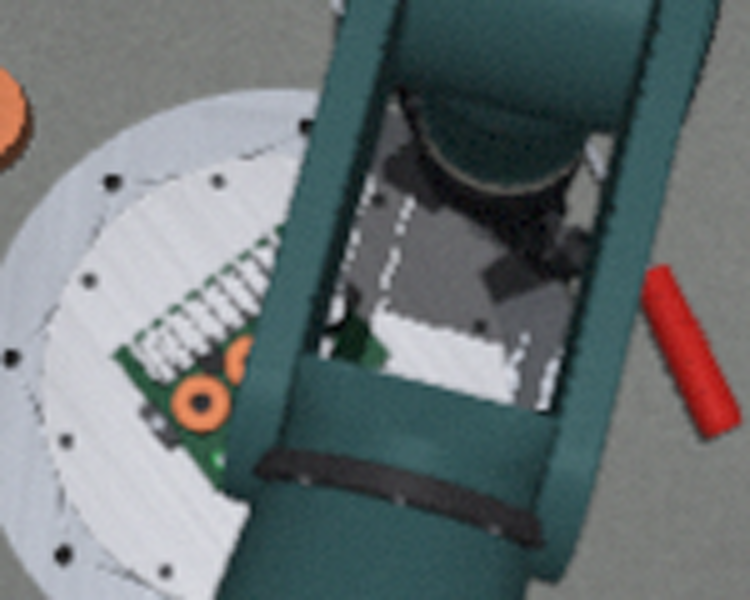

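The top crop shows disc holes at crop pixels (218,181), (89,280), (66,440) and (165,571). I'll use them to read the table angle.

Run:
```python
from h import *
def cen(f,L,ox,oy,s):
    t=cv2.imread(f);g=255-cv2.cvtColor(t,cv2.COLOR_BGR2GRAY).astype(float);out=[]
    for a,b in L:
        i,j=b,a;r=int(3*s*.8);w=g[i-r:i+r+1,j-r:j+r+1];w=np.clip(w-np.median(w)-10,0,None)
        yy,xx=np.mgrid[i-r:i+r+1,j-r:j+r+1]
        P=onz('top',((w*xx).sum()/w.sum()+.5)/s-.5+ox,((w*yy).sum()/w.sum()+.5)/s-.5+oy,.07)[:2]-C
        out.append((round(np.hypot(*P),4),round(np.degrees(np.arctan2(P[1],P[0]))%45,2)))
    return out
print(cen('pics/c1.png',[(233,105),(130,185),(113,315),(194,418),(326,433),(430,350),(443,220),(362,120)],165,120,4))
print(cen('pics/t4.png',[(218,181),(89,280),(66,440),(165,571),(480,327)],180,110,5))
```

```text
[(np.float64(0.1148), np.float64(16.01)), (np.float64(0.1145), np.float64(15.77)), (np.float64(0.1145), np.float64(15.94)), (np.float64(0.1141), np.float64(15.81)), (np.float64(0.1145), np.float64(16.0)), (np.float64(0.1145), np.float64(16.02)), (np.float64(0.1138), np.float64(16.06)), (np.float64(0.114), np.float64(15.97))]
[(np.float64(0.1146), np.float64(15.54)), (np.float64(0.1143), np.float64(15.4)), (np.float64(0.1143), np.float64(15.05)), (np.float64(0.1141), np.float64(15.09)), (np.float64(0.1139), np.float64(15.65))]
```

Vision puts the table at about 44.5°, with the hole still about 7° ahead. I'll go on in small steps and watch the force.

Request:
send_rows(linear=[[0,0.0005,0],[0,0.001,0],[0,0.001,0]], rotation=[[0,0,-0.004],[0,0,-0.007],[0,0,-0.007]], gripper=[37,37,37])

```text
t: 13.2
tcp_pos: [0.6633, -0.1178, 0.1157]
orientation: [-0.003, 0.417, 0.909, -0.003]
wrist_force: [-8.7, -4.1, 3.7]
width: 0.0315
gripper_force: 4.9
```

```bash
python3 -c "
from h import *
st();read_camera('top');st()"
```

```text
t 13.20 r 0.1452 turn 46.05 z 0.1157 phi 40.66 F rad -2.3 tan -9.3 z 3.7 w 0.0315 g 4.9
t 13.25 r 0.1452 turn 46.04 z 0.1157 phi 40.65 F rad -2.6 tan -9.9 z 4.0 w 0.0315 g 4.9
```

Run:
```python
from h import *
im=read_camera("scene");a=im[190:250,245:325,::-1]
a=np.clip(a.astype(float)*1.8,0,255).astype(np.uint8)
cv2.imwrite("pics/s5.png",cv2.resize(a,None,fx=10,fy=10,interpolation=2))
```

```text
(no output)
```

View pics/s5.png

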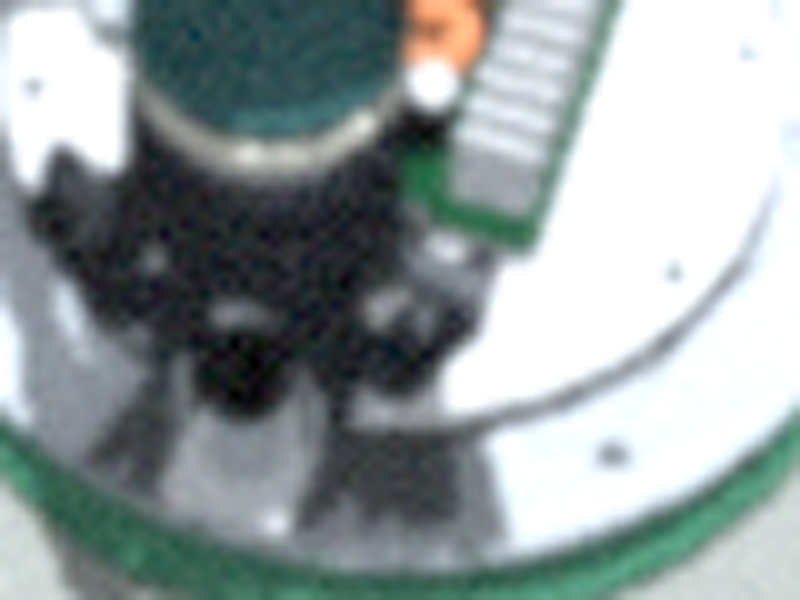

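Run:
```python
from h import *
p=camera_params('scene');K=np.array([[p['fx'],0,p['cx']],[0,p['fy'],p['cy']],[0,0,1]])
pr=lambda X:cv2.projectPoints(np.array(X,float),cv2.Rodrigues(np.array(p['R']))[0],np.array(p['t']),K,np.array([p['k1'],0,0,0.]))[0][:,0]
w=np.linspace(0,2*np.pi,90)
def circ(turn,r,z):
    a=np.radians(turn-96.6);k=C+.145*np.array([np.cos(a),np.sin(a)])
    q=(pr(np.c_[k[0]+r*np.cos(w),k[1]+r*np.sin(w),0*w+z])-[245,190])*10+5;return q[:,0].min().round(),q[:,0].max().round(),q[:,1].max().round()
for turn in(44.4,45.5):
    for l in(0,.0075):print(turn,l,'knob bottom',circ(turn,.0135,.095+l),'top',circ(turn,.0135,.118+l))
    print('housing top',circ(turn,.012,.092),'foot',circ(turn,.012,.07))
# check at the start: knob bottom in scene0
q=pr([[.5543,-.1497,.095],[.5543,-.1497,.118]]);print(q)
```

```text
44.4 0 knob bottom (np.float64(196.0), np.float64(288.0), np.float64(440.0)) top (np.float64(196.0), np.float64(289.0), np.float64(401.0))
44.4 0.0075 knob bottom (np.float64(196.0), np.float64(288.0), np.float64(428.0)) top (np.float64(196.0), np.float64(289.0), np.float64(388.0))
housing top (np.float64(201.0), np.float64(282.0), np.float64(441.0)) foot (np.float64(201.0), np.float64(281.0), np.float64(477.0))
45.5 0 knob bottom (np.float64(205.0), np.float64(297.0), np.float64(443.0)) top (np.float64(205.0), np.float64(298.0), np.float64(404.0))
45.5 0.0075 knob bottom (np.float64(205.0), np.float64(297.0), np.float64(431.0)) top (np.float64(205.0), np.float64(299.0), np.float64(391.0))
housing top (np.float64(210.0), np.float64(291.0), np.float64(444.0)) foot (np.float64(210.0), np.float64(290.0), np.float64(480.0))
[[241.68917705 208.71374105]
 [241.33111282 204.57873876]]
```

The crop shows the knob at about (269,231) in the scene, bottom edge high, so the pin is still riding and hasn't dropped; the table is near 44.4°. The drag of about 9 N is more than expected, so I'll unload and push again slowly to understand it.

Request:
send_rows(linear=[[0,-0.002,0],[0,-0.003,-0.001],[0,-0.0035,-0.001]], rotation=[[0,0,0],[0,0,0],[0,0,0]], gripper=[37,37,37])

```text
t: 13.68
tcp_pos: [0.6629, -0.1181, 0.1161]
orientation: [-0.001, 0.417, 0.909, -0.0]
wrist_force: [-2.0, -0.4, -2.5]
width: 0.0318
gripper_force: 1.4
```

```bash
python3 -c "
from h import *
st()"
```

```text
t 13.68 r 0.1452 turn 45.86 z 0.1161 phi 40.77 F rad -0.9 tan -1.8 z -2.5 w 0.0318 g 1.4
```

Request:
send_rows(linear=[[0,0.001,0],[0,0.0015,0],[0,0.0015,0]], rotation=[[0,0,0],[0,0,0],[0,0,0]], gripper=[37,37,37])

```text
t: 14.05
tcp_pos: [0.6633, -0.1178, 0.116]
orientation: [-0.002, 0.417, 0.909, -0.001]
wrist_force: [-5.3, -3.3, -1.6]
width: 0.0312
gripper_force: 3.3
```

```bash
python3 -c "
from h import *
st()"
```

```text
t 14.05 r 0.1452 turn 46.07 z 0.1160 phi 40.76 F rad -0.8 tan -6.1 z -1.6 w 0.0312 g 3.3
```

Request:
send_rows(linear=[[0,0.0005,0],[0,0.001,0],[0,0.001,0]], rotation=[[0,0,0],[0,0,0],[0,0,0]], gripper=[37,37,37])

```text
t: 14.42
tcp_pos: [0.6641, -0.1173, 0.116]
orientation: [-0.001, 0.417, 0.909, -0.001]
wrist_force: [-5.4, -4.1, -1.6]
width: 0.0317
gripper_force: 3.3
```

```bash
python3 -c "
from h import *
st()"
```

```text
t 14.43 r 0.1453 turn 46.44 z 0.1160 phi 40.75 F rad -0.3 tan -6.8 z -1.6 w 0.0317 g 3.3
```

With the downward load gone, the table slides steadily at about 6.5 N, so it was just friction. I'll continue gently.

Request:
send_rows(linear=[[0,0.0012,0],[0,0.0024,0],[0,0.0036,0],[0.0001,0.0048,0],[0.0001,0.006,0]], rotation=[[0,0,-0.008],[0,0,-0.017],[0,0,-0.025],[0,0,-0.033],[0,0,-0.041]], gripper=[37,37,37,37,37])

```text
t: 15.05
tcp_pos: [0.6686, -0.1134, 0.116]
orientation: [-0.001, 0.398, 0.917, -0.001]
wrist_force: [-6.3, -4.3, -1.1]
width: 0.0319
gripper_force: 3.4
```

```bash
python3 -c "
from h import *
st()"
```

```text
t 15.05 r 0.1453 turn 48.79 z 0.1160 phi 43.11 F rad -1.1 tan -7.5 z -1.1 w 0.0319 g 3.4
```

Request:
send_rows(linear=[[0,0.0008,0],[0,0.0016,0],[0,0.0024,0],[0,0.0032,0],[0.0001,0.004,0]], rotation=[[0,0,-0.006],[0,0,-0.011],[0,0,-0.017],[0,0,-0.022],[0,0,-0.028]], gripper=[37,37,37,37,37])

```text
t: 15.68
tcp_pos: [0.6716, -0.1106, 0.1159]
orientation: [-0.001, 0.385, 0.923, -0.001]
wrist_force: [-4.8, -4.2, -2.0]
width: 0.0314
gripper_force: 3.1
```

```bash
python3 -c "
from h import *
st()"
```

```text
t 15.68 r 0.1453 turn 50.40 z 0.1159 phi 44.71 F rad -0.3 tan -6.4 z -2.0 w 0.0314 g 3.1
```

Request:
send_rows(linear=[[0,0.0004,0],[0,0.0008,0],[0,0.0012,0],[0,0.0016,0],[0,0.002,0]], rotation=[[0,0,-0.003],[0,0,-0.006],[0,0,-0.008],[0,0,-0.011],[0,0,-0.014]], gripper=[37,37,37,37,37])

```text
t: 16.3
tcp_pos: [0.673, -0.1093, 0.1158]
orientation: [-0.001, 0.379, 0.926, -0.001]
wrist_force: [-5.3, -3.7, -1.2]
width: 0.0315
gripper_force: 3.3
```

```bash
python3 -c "
from h import *
st()"
```

```text
t 16.30 r 0.1454 turn 51.17 z 0.1158 phi 45.51 F rad -1.1 tan -6.4 z -1.2 w 0.0315 g 3.3
```

Request:
send_rows(linear=[[0,0.0004,0],[0,0.0008,0],[0,0.0012,0],[0,0.0015,0]], rotation=[[0,0,-0.003],[0,0,-0.006],[0,0,-0.008],[0,0,-0.011]], gripper=[37,37,37,37])

```text
t: 16.8
tcp_pos: [0.6743, -0.1079, 0.1154]
orientation: [-0.001, 0.373, 0.928, -0.001]
wrist_force: [-3.0, -4.1, -3.3]
width: 0.0317
gripper_force: 2.5
```

```bash
python3 -c "
from h import *
st()"
```

```text
t 16.80 r 0.1454 turn 51.91 z 0.1154 phi 46.15 F rad 0.8 tan -5.0 z -3.3 w 0.0317 g 2.5
```

The z force shifted, so the pin may be starting to drop. I'll ease the pressure and check.

Request:
send_rows(linear=[[0,-0.001,0],[0,-0.0025,0],[0,-0.0035,0]], rotation=[[0,0,0],[0,0,0],[0,0,0]], gripper=[37,37,37])

```text
t: 17.18
tcp_pos: [0.6735, -0.1092, 0.1179]
orientation: [0.001, 0.373, 0.928, 0.001]
wrist_force: [0.1, -0.3, -0.2]
width: 0.0316
gripper_force: 0.0
```

```bash
python3 -c "
from h import *
st()"
```

```text
t 17.18 r 0.1457 turn 51.33 z 0.1179 phi 46.21 F rad 0.3 tan -0.1 z -0.2 w 0.0316 g 0.0
```

Request:
send_rows(linear=[[0,0.001,0],[0,0.002,0],[0,0.0025,0],[0,0.0025,0]], rotation=[[0,0,0],[0,0,0],[0,0,0],[0,0,0]], gripper=[37,37,37,37])

```text
t: 17.68
tcp_pos: [0.6745, -0.1077, 0.1168]
orientation: [-0.0, 0.373, 0.928, 0.0]
wrist_force: [-0.4, -0.5, -0.6]
width: 0.0317
gripper_force: 0.0
```

```bash
python3 -c "
from h import *
st()"
```

```text
t 17.68 r 0.1453 turn 52.00 z 0.1168 phi 46.19 F rad 0.1 tan -0.7 z -0.6 w 0.0317 g 0.0
```

Request:
send_rows(linear=[[0,0.0004,0],[0,0.0008,0],[0,0.0008,0]], rotation=[[0,0,0],[0,0,0],[0,0,0]], gripper=[37,37,37])

```text
t: 18.05
tcp_pos: [0.6748, -0.1074, 0.1167]
orientation: [-0.0, 0.373, 0.928, -0.0]
wrist_force: [-0.4, -1.0, -0.2]
width: 0.0318
gripper_force: 0.5
```

```bash
python3 -c "
from h import *
st()"
```

```text
t 18.05 r 0.1453 turn 52.18 z 0.1167 phi 46.17 F rad 0.4 tan -1.0 z -0.2 w 0.0318 g 0.5
```

Request:
send_rows(linear=[[0,0.0004,0],[0,0.0008,0],[0,0.0008,0]], rotation=[[0,0,0],[0,0,0],[0,0,0]], gripper=[37,37,37])

```text
t: 18.42
tcp_pos: [0.6756, -0.1068, 0.1168]
orientation: [0.0, 0.373, 0.928, -0.0]
wrist_force: [-0.9, -1.6, -0.2]
width: 0.0316
gripper_force: 0.5
```

Run:
```python
from h import *
st()
im=read_camera("scene");a=im[190:250,255:335,::-1]
a=np.clip(a.astype(float)*1.8,0,255).astype(np.uint8)
cv2.imwrite("pics/s6.png",cv2.resize(a,None,fx=10,fy=10,interpolation=2))
```

```text
t 18.43 r 0.1454 turn 52.57 z 0.1168 phi 46.18 F rad 0.5 tan -1.7 z -0.2 w 0.0316 g 0.5
```

The resistance is now only about 1.5 N, the bearing alone, so the pin is in the hole and moving within its play. One more small push should meet the wall.

Request:
send_rows(linear=[[0,0.0004,0],[0,0.0008,0],[0,0.0008,0]], rotation=[[0,0,0],[0,0,0],[0,0,0]], gripper=[37,37,37])

```text
t: 18.85
tcp_pos: [0.6761, -0.1063, 0.1168]
orientation: [0.0, 0.373, 0.928, -0.0]
wrist_force: [0.1, -1.6, -0.5]
width: 0.0319
gripper_force: 0.8
```

```bash
python3 -c "
from h import *
st()"
```

```text
t 18.85 r 0.1455 turn 52.84 z 0.1168 phi 46.17 F rad 1.2 tan -1.1 z -0.5 w 0.0319 g 0.8
```

Run:
```python
from h import *
st()
im=read_camera("scene");a=im[195:245,255:335,::-1]
a=np.clip(a.astype(float)*1.8,0,255).astype(np.uint8)
cv2.imwrite("pics/s7.png",cv2.resize(a,None,fx=10,fy=10,interpolation=2))
p=camera_params('scene')
def proj(n,X):
    p=camera_params(n);K=np.array([[p['fx'],0,p['cx']],[0,p['fy'],p['cy']],[0,0,1]])
    return cv2.projectPoints(np.array(X,float),cv2.Rodrigues(np.array(p['R']))[0],np.array(p['t']),K,np.array([p['k1'],0,0,0.]))[0][:,0]
w=np.linspace(0,2*np.pi,90)
for turn in(51.4,52):
    a=np.radians(turn-96.6);k=C+.145*np.array([np.cos(a),np.sin(a)])
    for l in(0,.0075):
        q=(proj('scene',np.c_[k[0]+.0135*np.cos(w),k[1]+.0135*np.sin(w),0*w+.095+l])-[255,195])*10+5;print(turn,l,q.min(0).round(),q.max(0).round())
t=read_camera('top');cv2.imwrite('pics/t7.png',t[:,:,::-1]);g=255-cv2.cvtColor(t,cv2.COLOR_RGB2GRAY).astype(float)
t0=255-cv2.cvtColor(cv2.imread('pics/top0.png'),cv2.COLOR_BGR2GRAY).astype(float)
for G,turn in((t0,0),(g,51.4)):
  for m in range(8):
    a=np.radians(15.94+turn+45*m);u,v=proj('top',[[C[0]+.1144*np.cos(a),C[1]+.1144*np.sin(a),.07]])[0]
    i,j=int(round(v)),int(round(u));W=G[i-3:i+4,j-3:j+4];W=np.clip(W-np.median(W)-10,0,None)
    if W.sum()<40: continue
    yy,xx=np.mgrid[i-3:i+4,j-3:j+4];P=onz('top',(W*xx).sum()/W.sum(),(W*yy).sum()/W.sum(),.07)[:2]-C
    print(turn,m,int(W.max()),np.hypot(*P).round(4),round((np.degrees(np.arctan2(P[1],P[0]))-15.94)%45,2))
```

```text
t 18.85 r 0.1455 turn 52.84 z 0.1168 phi 46.17 F rad 1.2 tan -1.1 z -0.5 w 0.0319 g 0.8
51.4 0 [154. 325.] [246. 405.]
51.4 0.0075 [154. 312.] [246. 393.]
52 0 [159. 326.] [251. 406.]
52 0.0075 [159. 313.] [251. 393.]
0 0 107 0.1148 0.12
0 1 98 0.1145 44.87
0 2 105 0.1145 0.02
0 3 107 0.1144 44.85
0 4 102 0.1151 0.12
0 5 103 0.1151 45.0
0 6 102 0.1139 0.07
0 7 100 0.1169 44.87
51.4 0 117 0.1149 6.48
51.4 1 111 0.1152 6.51
51.4 2 13 0.1129 7.01
51.4 5 51 0.1152 6.98
51.4 6 54 0.1169 6.34
51.4 7 113 0.1153 7.02
```

View pics/s7.png

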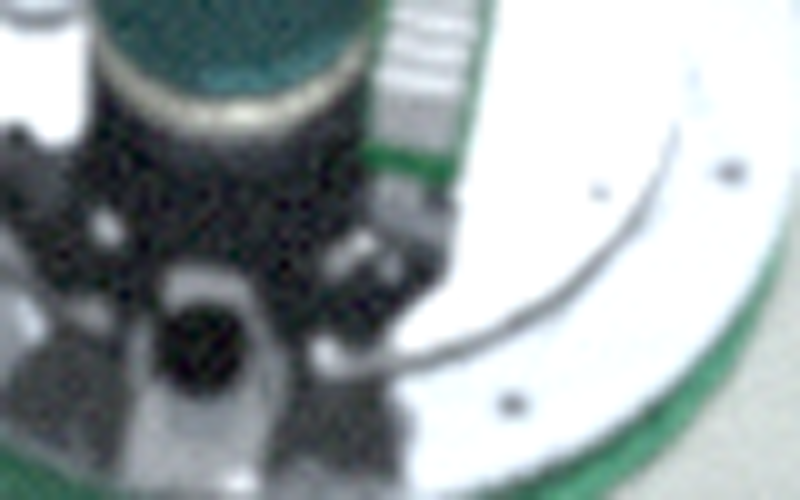

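The knob at scene (275,230) now sits lower by the amount expected for a full drop, and the disc holes put the table at 51.5–52°, matching the shoe hole. I'll centre the tool, open and withdraw.

Request:
send_rows(linear=[[0,-0.0015,0],[0,-0.0025,0],[0,-0.0025,0],[0,-0.0025,0],[0,-0.0025,0]], rotation=[[0,0,0],[0,0,0],[0,0,0],[0,0,0],[0,0,0]], gripper=[37,37,60,80,80])

```text
t: 19.58
tcp_pos: [0.6744, -0.1078, 0.1168]
orientation: [0.0, 0.373, 0.928, 0.0]
wrist_force: [0.6, 0.7, -0.5]
width: 0.0684
gripper_force: 0.0
```

Request:
send_rows(linear=[[0,0,-0.01],[0,0,-0.03],[0,0,-0.06],[0,0,-0.09],[0,0,-0.12]], rotation=[[0,0,0],[0,0,0],[0,0,0],[0,0,0],[0,0,0]], gripper=[80,80,80,80,80])

```text
t: 20.2
tcp_pos: [0.6746, -0.108, 0.2402]
orientation: [0.001, 0.373, 0.928, 0.0]
wrist_force: [0.7, 0.3, -0.9]
width: 0.0684
gripper_force: 0.0
```

Request:
send_rows(linear=[[0.03,0,0],[0.06,0,0],[0.09,0,0],[0.12,0,0],[0.12,0,0]], rotation=[[0,0,0],[0,0,0],[0,0,0],[0,0,0],[0,0,0]], gripper=[80,80,80,80,80])

```text
t: 20.82
tcp_pos: [0.5872, -0.0236, 0.2396]
orientation: [0.002, 0.372, 0.928, 0.001]
wrist_force: [1.0, 0.1, -0.0]
width: 0.0685
gripper_force: 0.0
```

Run:
```python
from h import *
st()
s=read_camera('scene');t=read_camera('top');cv2.imwrite('pics/s8.png',s[:,:,::-1]);cv2.imwrite('pics/t8.png',t[:,:,::-1])
print('scene',blob(s,258,215,290,245));s0=cv2.imread('pics/scene0.png')[:,:,::-1];print('ref',blob(s0,230,196,256,220))
b=blob(s,258,215,290,245)
def proj(X):
    p=camera_params('scene');K=np.array([[p['fx'],0,p['cx']],[0,p['fy'],p['cy']],[0,0,1]])
    return cv2.projectPoints(np.array(X,float),cv2.Rodrigues(np.array(p['R']))[0],np.array(p['t']),K,np.array([p['k1'],0,0,0.]))[0][0,0]
for turn,l in((0,0),(51.4,0),(51.4,.0075)):
    a=np.radians(turn-96.6);print(turn,l,proj([[C[0]+.145*np.cos(a),C[1]+.145*np.sin(a),.1065+l]]))
```

```text
t 20.82 r 0.0241 turn 48.81 z 0.2396 phi 46.29 F rad 0.6 tan 0.8 z -0.0 w 0.0685 g 0.0
scene [(array([274.89583333, 229.85416667]), [14, 11, 7, 9, 48])]
ref [(array([241.61363636, 207.52272727]), [9, 8, 6, 8, 44])]
0 0 [241.50620113 206.6759745 ]
51.4 0 [274.54975614 229.0284465 ]
51.4 0.0075 [274.60097348 227.74066788]
```

The unobstructed knob centroid matches zero lift: 229.85 measured, 229.88 predicted for pin home, 228.6 for pin riding. Handing in.

```bash
python3 -c "
from station import *
print(close_job())"
```

```text
the job is handed in; nothing more can be done
None
```

I handed the job in: the pin is down in the next hole, about 51.5° counter-clockwise from home, the gripper is open and clear, and nothing touched the bench items. I did not check the cup after the move, and the hand-in gave no verdict.

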